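Press a sample bottle home into the corner of a marking nest and hold it

ROBOT

A 6-joint arm with a two-finger parallel gripper is mounted at the origin on a cart in front of the work surface, level with it; the furniture and walls round the work are solid. World frame = base frame: x ahead of the robot, y to its left, z up, the work surface at z = 0. Lengths are in m, angles in degrees, forces in N, time in s.
With the tool pointing down it reaches from about 0.4 to 0.825 m from the base axis. Payload 7 kg.
Tool frame: the origin (TCP) lies on the centre line of the jaws, within the pads' length; the fingertips stand 19 mm ahead of it and the grasp point (between the pads) is the TCP (r.tip_extent is the distance from the TCP to the fingertips, in m); z points along the fingers, y is the line along which they close (so a half turn about z gives the same grasp; the last joint's range is limited). The gripper opens to 88 mm and grips with 3 to 60 N. Pads are 19 mm wide; open, the fingers measure 130 mm over their backs; the gripper's body (78 mm by 193 mm) begins 47 mm behind the grasp point.
Start: joints at [-56.087, 20.546, 0.682, 0, -70.136, -16.507], TCP at [0.202, -0.644, 0.246] pointing down, gripper open.
Joint ranges: [-176.03, 176.03], [-82.01, 121.73], [-58.28, 71.71], [-173.87, 95.51], [-174.79, -0.11], [-173.66, 173.66]. Speed limits (degrees/s): [136.94, 136.94, 172.46, 180, 180, 180].

INTERFACE

Orientations are given as [roll, pitch, yaw] about the fixed x, y, z axes, in that order (R = Rz(yaw) Ry(pitch) Rx(roll)).
In Python, from plant import r gives the robot as it stands. The module is installed in compiled form; this text tells all that it offers.
- The arm moves only by the tool jog_arm, never from a script. Its argument "deltas" is a list that holds one entry, the list of rows, each a list of 5 numbers: the opening, from -1 (shut) to 1 (fully open), then the shift along the world's x, y, z in cm, then the turn about the world's z in rad. In form: [[[claw, dx, dy, dz, turn], ...]]. A call has 1 to 8 rows; each row shifts and turns the commanded pose from where the row before left it; what a row does not reach is not made up. A row lasts 1/8 s, in which the tool goes at most 62.5 mm and 10.7 degrees, less where a joint would pass 70% of its speed; a pose out of reach is approached as far as the arm can. A call with a gripper value outside its range is refused whole. The fingers move at their own pace and stop on an object; "force" is the grip in N (left out, the last holds). Time passes only in rows, so rows that do not move let the fingers close. It gives the time, the measured TCP pose, the force, the opening and the grip force at its end, in the units of the state.
- r.get_state(): the state, without advancing time (a new reading comes with each control period).
- r.capture(name): name is "scene" or "side" or "wrist"; returns the picture (420x560x3 uint8, blue, green, red); there is no depth.
- r.camera_info(name): a dict with "fx", "fy", "cx", "cy" (pixels), "view" (4x4, takes a point from world to camera coordinates). Camera axes: x right, y up, looking along -z (the intrinsics and any distortion apply to the point x, -y, -z); pixel columns grow to the right and rows downward; lengths in m; the calibration is good to about 2 mm. The wrist camera is an equidistant fisheye: a pixel r from the principal point sees the ray r / f radians off the axis. A picture is of the moment at which its call begins: read the wrist's pose just before it. camera_info takes no time and is no camera call; for the wrist camera it gives the pose at the moment of the call.
- r.close_job(): hands the job in; it is judged then, once.
The state is a dict: "time_s": time; "joints": joint angles; "qd": joint speeds; "joint_torque": joint torques, N m; "tcp_pos": TCP position; "eef_rot": TCP orientation; "contact_force": force on the tool from outside, world axes, zero at the start; "moment": the same for the moment, N m; "gripper_width": finger opening in m; "gripper_force": force on a finger pad.
Only numpy, scipy, OpenCV 4.12 (cv2) and the standard library are available. Lean on these libraries where they do the work, as an engineer would, in place of code of your own. Each camera call takes 0.05 s, during which the arm holds its last target. There are 200 camera calls.

TASK

Pick up the square white sample bottle, set it upright on the steel floor of the marking nest, and with one diagonal push press it home into the nest's corner: flush against the fence with the window, flush against the low stop block and down on the floor, all three at once. Push firmly, with roughly 10 N on each of the three and never a hard shove, and finish while your hand is still holding it pressed there. Leave the other loose things where they stand.

Things in the scene. Friction and masses are not known exactly. Their poses are not given: they have to be found in the camera images.
- sample_bottle: square white plastic bottle with a black screw cap, loose, standing, about 0.13 to 0.27 kg, 49 x 49 x 116 mm. Origin at the centre of its underside, z up, x and y square to its flat sides. The sides are flat and upright from 3 to 75 mm above the underside (faces 24.5 mm from the axis, upright edges rounded by about 10 mm); above that it slopes in to the cap. Take it across two parallel sides.
- nest: marking nest, fixed: an aluminium foot plate 150 x 150 x 8 mm with an upright fence, a stop block, a steel floor sheet and, behind the fence, a grey marking head whose top is 54 mm above the worktop. Origin at the centre of the plate's underside on the worktop, z up; +x points through the fence to the head, +y to the stop block.
- corner (a point): the nest's inner corner, where the fence's face, the stop's face and the top of the floor meet: at (20, 45, 12) mm in the nest's frame, axes as the nest's. A bottle pressed home stands with its underside's centre at (-24.5, -24.5, 0) mm from here.
- nest_floor: steel floor sheet of the nest, fixed, slick like the fence and the stop (friction about 0.12, so that the bottle slides easily on them), 88 x 112 mm, its top 12 mm above the worktop, from x = -70 to 18 and y = -69 to 43 mm in the nest's frame. Same origin and axes as the nest.
- nest_fence: aluminium fence with a window in it, rigid, 112 mm long along y (from -69 to 43 mm), 10 mm thick; its face looks to -x at x = 20 mm in the nest's frame and its top is 50 mm above the worktop (38 mm above the floor sheet). Same origin and axes as the nest.
- nest_stop: low steel stop block, rigid, 50 mm long along x (from -36 to 14 mm), 16 mm thick; its face looks to -y at y = 45 mm in the nest's frame and its top is 34 mm above the worktop (22 mm above the floor sheet), with screw heads 1.5 mm higher. Same origin and axes as the nest.
- beaker: clear double-walled beaker, 94 x 112 x 106 mm, loose, standing; leave alone. Origin at the centre of its underside.
- vial_a: glass vial with black screw cap, 22 x 22 x 51 mm, loose, standing left of the nest; leave alone. Origin at the centre of its underside.
- vial_b: glass vial like vial_a, 22 x 22 x 51 mm, loose, standing right of the nest; leave alone. Origin at the centre of its underside.
- tape_roll: roll of tan tape, 98 x 96 x 25 mm, loose, lying at the right; leave alone. Origin at the centre of its underside.
- pen: red pen, 12 x 145 x 9 mm, loose, lying at the right; leave alone. Origin at the centre of its underside, long axis y.

How it is judged:
By the outcome, as a careful person would: the job done as asked, in the order asked, and still so for the second after the job is handed in, while the arm keeps its last pose, push and grip.
It also fails if it takes over 45 s, if anything falls off the work surface, if the arm or the gripper's body presses on something with over 40 N, if the wrist force passes 120 N, or if a joint passes its speed limit or range.

## Working session

There is one attempt and no reset: what is moved stays moved. The work goes in short steps, Python scripts to look and compute and a tool call to move; the robot and the scene stay as the last step left them, time stands still between calls to the robot, and variables do not carry over. Pictures are saved under pics/ and viewed, at most 10 in all, crops included, and the job is handed in when it is done.

Besides the shell and the picture viewer there is one more tool, called after "Request:" by a JSON object that holds its "method" and its "body". jog_arm: Moves the arm, as the interface text tells. Its arguments: {"type":"object","properties":{"deltas":{"type":"array"},"force":{"type":"number"}},"required":["deltas"]}

```bash
mkdir -p pics
python3 - <<'E'
from plant import r
import cv2,numpy as np
for n in("scene","side"):
    cv2.imwrite(f"pics/{n}0.png",r.capture(n)); i=r.camera_info(n); print(n,{k:(np.round(v,4).tolist()) for k,v in i.items() if k!='name'})
print(r.get_state())
E
```

```text
scene {'fx': 489.8333, 'fy': 489.8333, 'cx': 272.8945, 'cy': 203.4749, 'view': [[0.8042, -0.5942, -0.0134, -0.4791], [0.3736, 0.4879, 0.7889, -0.1881], [-0.4623, -0.6394, 0.6143, -1.3216], [0.0, 0.0, 0.0, 1.0]]}
side {'fx': 515.1652, 'fy': 515.1652, 'cx': 286.449, 'cy': 210.0317, 'view': [[-0.9574, -0.2879, 0.0222, 0.4759], [0.1731, -0.5107, 0.8421, -0.1702], [-0.2311, 0.8101, 0.5388, -1.3077], [0.0, 0.0, 0.0, 1.0]]}
{'time_s': 0.1, 'joints': array([-5.60875249e+01,  2.05867522e+01,  6.38336390e-01, -1.64055953e-02,
       -7.01352812e+01, -1.65073104e+01]), 'qd': array([-0.03498675, -0.12046887,  0.09905893,  0.14084276,  0.02373081,
        0.00648297]), 'joint_torque': array([-3.26127563e-03, -5.84162664e+01,  2.93748540e+01,  7.01573879e+00,
        1.00469420e-02, -8.46623448e-05]), 'tcp_pos': array([ 0.20176166, -0.64371184,  0.24472186]), 'eef_rot': array([ 1.79915370e+02, -8.99604171e-03, -1.62600415e+02]), 'contact_force': array([-0.30281448, -0.14672854,  0.59308582]), 'moment': array([0.02654677, 0.00323587, 0.02556821]), 'gripper_force': 0.0, 'gripper_width': 0.08760949494985183}
```

View pics/scene0.png

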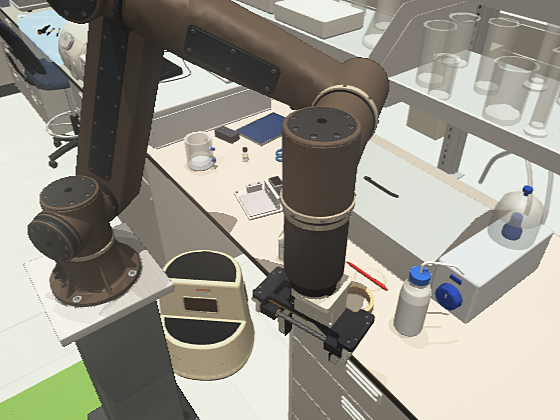

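View pics/side0.png

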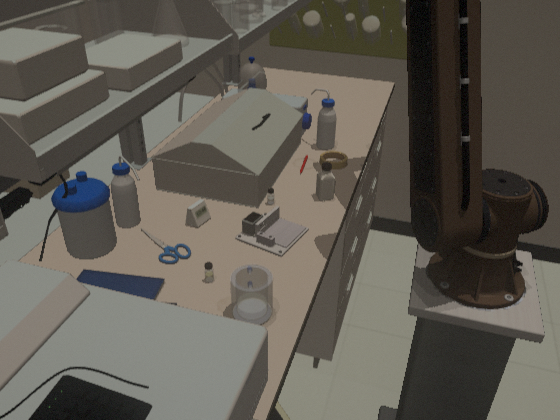

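The scene view shows the nest at about (260,198), the beaker at (200,150), and the bottle partly hidden behind the gripper at about (283,245). The side view shows the nest at (272,230), the bottle at (325,182), the vials at (270,197) and (209,272), and the beaker at (252,295).

Run:
```python
import cv2
a=cv2.imread("pics/side0.png")[150:260,220:350]
cv2.imwrite("pics/c1.png",cv2.resize(a,None,fx=5,fy=5,interpolation=cv2.INTER_CUBIC))
a=cv2.imread("pics/scene0.png")[165:275,215:345]
cv2.imwrite("pics/c2.png",cv2.resize(a,None,fx=5,fy=5,interpolation=cv2.INTER_CUBIC))
```

```text
(no output)
```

View pics/c1.png

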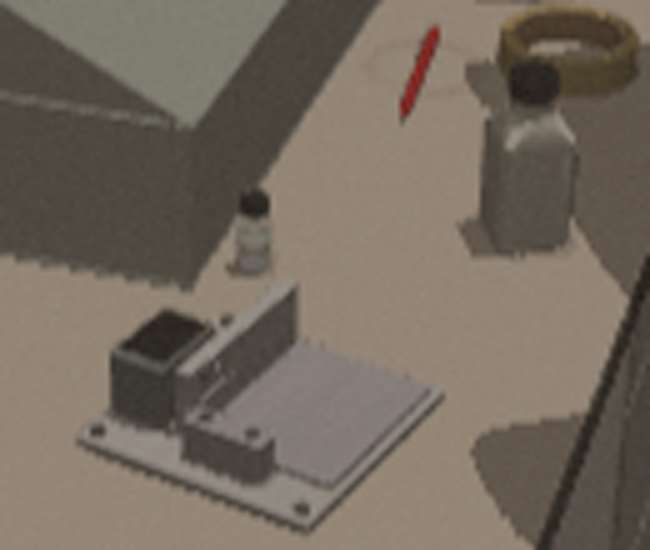

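View pics/c2.png

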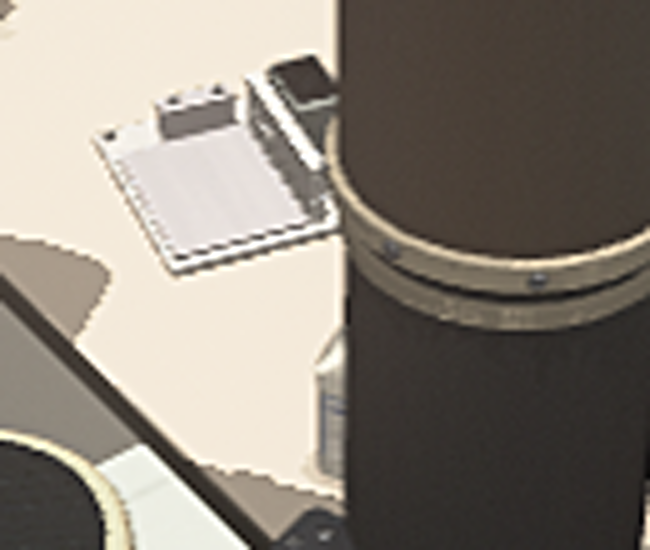

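Side crop: the plate's corners are at about (80,437), (307,522) and (443,392) in crop pixels, with the stop block nearest the camera. The bottle's base is at about (525,245) and its cap top at (535,68). In the scene crop the bottle is mostly hidden. The plate's corners there are at about (97,137) and (175,268).

```bash
cat > h.py <<'E'
from plant import r
import numpy as np, cv2
def ray(n,uv,info=None):
    i=info or r.camera_info(n); V=np.array(i["view"]); R=V[:3,:3]; c=-R.T@V[:3,3]
    a=(uv[0]-i["cx"])/i["fx"]; b=(uv[1]-i["cy"])/i["fy"]
    if n=="wrist":
        t=np.hypot(a,b); s=np.sin(t)/t if t>1e-9 else 1; d=np.array([a*s,-b*s,-np.cos(t)])
    else: d=np.array([a,-b,-1.])
    return c,R.T@d
def onz(n,uv,z,info=None):
    c,d=ray(n,uv,info); return c+d*(z-c[2])/d[2]
E
python3 - <<'E'
from h import *
s=lambda u,v:(220+u/5-.4,150+v/5-.4)
for n,p,z in [("L(+x+y)",(80,437),.008),("B(-x+y)",(307,522),.008),("R(-x-y)",(443,392),.008),("cap",(535,68),.116),("base near",(527,252),0),("baseL",(482,247),0),("baseR",(574,240),0),("sL",(482,110),.075),("vialb base",(253,268),0)]:
    print(n,np.round(onz("side",s(*p),z),4))
t=lambda u,v:(215+u/5-.4,165+v/5-.4)
for n,p,z in [("(-x+y)",(97,137),.008),("(-x-y)",(175,268),.008),("bottle left bottom",(320,470),0)]:
    print("scene",n,np.round(onz("scene",t(*p),z),4))
E
```

```text
L(+x+y) [0.6316 0.0393 0.008 ]
B(-x+y) [0.4903 0.0729 0.008 ]
R(-x-y) [ 0.4528 -0.0668  0.008 ]
cap [ 0.4526 -0.2674  0.116 ]
base near [ 0.4447 -0.2439  0.    ]
baseL [ 0.4728 -0.2406  0.    ]
baseR [ 0.4199 -0.2676  0.    ]
sL [ 0.4866 -0.2793  0.075 ]
vialb base [ 0.6007 -0.1709  0.    ]
scene (-x+y) [0.4922 0.0722 0.008 ]
scene (-x-y) [ 0.4573 -0.0689  0.008 ]
scene bottle left bottom [ 0.4274 -0.2545  0.    ]
```

Request:
{"method": "jog_arm", "body": {"deltas": [[[1,3.1,4.6,0.6,0],[1,3.1,4.6,0.6,0],[1,3.1,4.6,0.6,0],[1,3.1,4.6,0.6,0],[1,3.1,4.6,0.6,0],[1,3.1,4.6,0.6,0],[1,3.1,4.6,0.6,0],[1,3.1,4.6,0.6,0]]], "force": 30}}

```text
time_s: 1.1
tcp_pos: [0.4505, -0.2744, 0.2937]
eef_rot: [180.0, -0.0, -162.6]
contact_force: [0.3, -0.8, -0.3]
gripper_width: 0.088
gripper_force: 0.0
```

Run:
```python
from h import *
import pickle
im={}
for n in("wrist","scene","side"):
    i=r.camera_info(n); p=r.capture(n); im[n]=(i,p); cv2.imwrite(f"pics/{n}1.png",p)
pickle.dump(im,open("v1.pkl","wb"))
s=r.get_state(); print(s["time_s"],s["tcp_pos"],s["eef_rot"])
```

```text
1.25 [ 0.45118962 -0.27400737  0.29366987] [ 1.79998477e+02  2.35799693e-02 -1.62364407e+02]
```

View pics/wrist1.png

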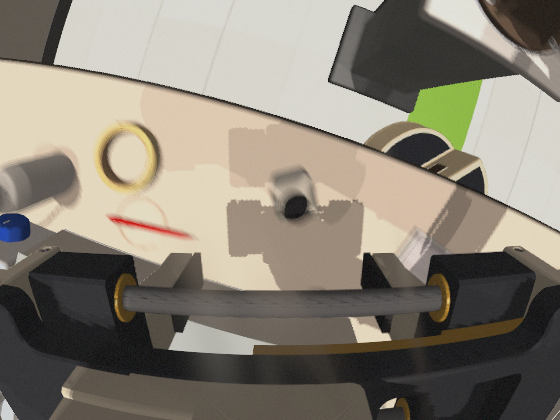

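The wrist view shows the bottle at about (293,190) with its cap at (296,206), the tape roll at (128,157), the pen at (150,228) and the nest at about (425,245).

Run:
```python
import cv2,numpy as np
a=cv2.imread("pics/wrist1.png")[150:230,253:338]
b=cv2.imread("pics/scene1.png")[155:275,215:355]
a=cv2.resize(a,(382,360),interpolation=cv2.INTER_CUBIC);b=cv2.resize(b,(418,360),interpolation=cv2.INTER_CUBIC)
cv2.imwrite("pics/c3.png",np.hstack([a,b]))
```

```text
(no output)
```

View pics/c3.png

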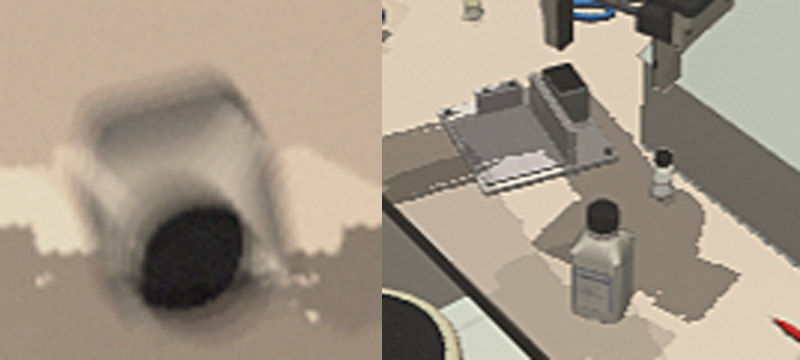

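The left crop shows the bottle from the wrist, blurred by motion, with its cap at crop (193,257). The right crop (scene) shows the bottle clear, with its base's near corner at crop (607,320), and the whole nest. I'll take a settled wrist shot and measure.

Run:
```python
from h import *
import pickle
i=r.camera_info("wrist"); p=r.capture("wrist"); cv2.imwrite("pics/wrist2.png",p)
i2=r.camera_info("wrist"); print("drift",np.abs(i["view"]-i2["view"]).max(), i["fx"])
crop=cv2.resize(p[150:230,253:338],None,fx=7,fy=7,interpolation=cv2.INTER_CUBIC); cv2.imwrite("pics/c4.png",crop)
def blob(im,box,thr=60):
    x0,y0,x1,y1=box; m=(im[y0:y1,x0:x1].max(2)<thr).astype(np.uint8)
    n,l,st,c=cv2.connectedComponentsWithStats(m); k=1+np.argmax(st[1:,4]); return c[k]+[x0,y0],st[k]
c,st=blob(p,(270,185,325,228)); print("wrist cap",c,st,onz("wrist",c,.116,i),onz("wrist",c,.108,i))
im=pickle.load(open("v1.pkl","rb"))
for n,b in(("scene",(270,215,305,240)),("side",(310,155,340,180))):
    c,st=blob(im[n][1],b); print(n,c,st,onz(n,c,.106),onz(n,c,.116))
t=lambda u,v:(215+(u-382)/2.986-.3,155+v/3-.3)
for u,v in[(572,310),(607,321),(632,298)]: print("base",onz("scene",t(u,v),0.0))
for nme,u,v in[("-x+y",443,112),("-x-y",487,190),("+x-y",618,157)]: print(nme,onz("scene",t(u,v),.008))
```

```text
drift 0.0013788787786681023 325.19226210127806
wrist cap [291.78033794 202.16897081] [  8   3  28  29 651] [ 0.45165464 -0.26404429  0.116     ] [ 0.45349702 -0.26319532  0.108     ]
scene [288.46236559 226.94623656] [14  7 10 11 93] [ 0.45527132 -0.26202795  0.106     ] [ 0.44806953 -0.2711795   0.116     ]
side [326.32467532 166.15584416] [12  7 10  9 77] [ 0.45278458 -0.26714691  0.106     ] [ 0.44909496 -0.24832471  0.116     ]
base [ 0.42810984 -0.25227027  0.        ]
base [ 0.44512544 -0.28323301  0.        ]
base [ 0.48241158 -0.27355133  0.        ]
-x+y [0.49501824 0.06977918 0.008     ]
-x-y [ 0.45833615 -0.06871257  0.008     ]
+x-y [ 0.59723805 -0.10733025  0.008     ]
```

View pics/c4.png

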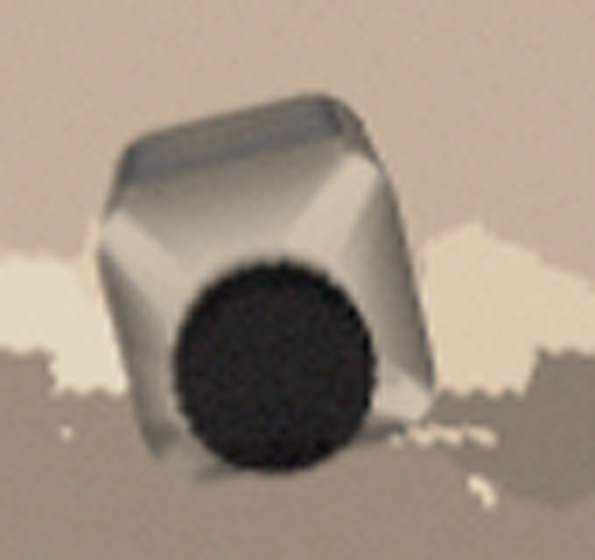

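The settled crop shows the cap centred at (275,365) in the crop. The far shoulder edge runs from about (160,182) to (325,142), the far base edge from (140,137) to (310,97), and the right shoulder edge from (378,190) to (433,385).

Run:
```python
from h import *
i=r.camera_info("wrist")
t=lambda u,v:(253+u/7-.43,150+v/7-.43)
for n,a,b,z in[("far shoulder",(160,182),(325,142),.075),("far base",(140,137),(310,97),.002),("right sh",(380,195),(432,380),.075),("left sh",(105,260),(148,450),.075)]:
    A,B=onz("wrist",t(*a),z,i),onz("wrist",t(*b),z,i); d=B-A; print(n,A[:2].round(4),B[:2].round(4),"ang",np.degrees(np.arctan2(d[1],d[0])).round(1))
# nest fit, averages of side and scene plate corners (nest xy mm/1000 -> world)
N=np.array([[.075,.075],[-.075,.075],[-.075,-.075],[-.075,.075],[-.075,-.075],[-.075,.075],[-.075,-.075],[.075,-.075]])
W=np.array([[.6316,.0393],[.4903,.0729],[.4528,-.0668],[.4922,.0722],[.4573,-.0689],[.495,.0698],[.4583,-.0687],[.5972,-.1073]])
nc,wc=N.mean(0),W.mean(0); z=((W-wc)@[1,1j]*np.conj((N-nc)@[1,1j])).sum(); a=np.angle(z)
R=np.array([[np.cos(a),-np.sin(a)],[np.sin(a),np.cos(a)]]); o=wc-R@nc
print("nest",o,np.degrees(a),"res mm",((W-(N@R.T+o))*1e3).round(1).tolist()); print("home bottle",R@[-.0045,.0205]+o)
s=r.get_state(); print(s["time_s"],s["tcp_pos"],s["eef_rot"],s["contact_force"])
```

```text
far shoulder [ 0.4364 -0.2876] [ 0.4223 -0.2645] ang 121.5
far base [ 0.4412 -0.2916] [ 0.424 -0.263] ang 121.1
right sh [ 0.4277 -0.2535] [ 0.4541 -0.2356] ang 34.1
left sh [ 0.4512 -0.2923] [ 0.4795 -0.2762] ang 29.5
nest [ 0.54568102 -0.01642863] -14.266362216942017 res mm [[-5.3, 1.5], [-1.2, -1.8], [-1.7, 3.8], [0.7, -2.5], [2.8, 1.7], [3.5, -4.9], [3.8, 1.9], [-2.7, 0.3]]
home bottle [0.54637162 0.0045481 ]
1.3 [ 0.4503411  -0.27500914  0.29337245] [ 1.79981120e+02 -1.35975728e-02 -1.62447376e+02] [ 0.01947657 -0.29747477  0.99536109]
```

Request:
{"method": "jog_arm", "body": {"deltas": [[[1,0.2,1.0,-3,0.123],[1,0,0,-5,0.123],[1,0,0,-5,0],[1,0,0,-4,0],[1,0,0,-3,0],[1,0,0,-2,0],[1,0,0,0,0]]]}}

```text
time_s: 2.17
tcp_pos: [0.4499, -0.2668, 0.0719]
eef_rot: [179.8, -0.2, -148.6]
contact_force: [-0.5, -0.2, -0.0]
gripper_width: 0.0875
gripper_force: 0.0
```

Run:
```python
from h import *
s=r.get_state(); print(s["time_s"],s["tcp_pos"],s["eef_rot"],s["contact_force"])
i=r.camera_info("wrist"); p=r.capture("wrist"); cv2.imwrite("pics/wrist3.png",p)
```

```text
2.175 [ 0.44990734 -0.26677304  0.07192205] [ 1.79838937e+02 -1.76005471e-01 -1.48603929e+02] [-0.46975894 -0.15960509 -0.03024754]
```

View pics/wrist3.png

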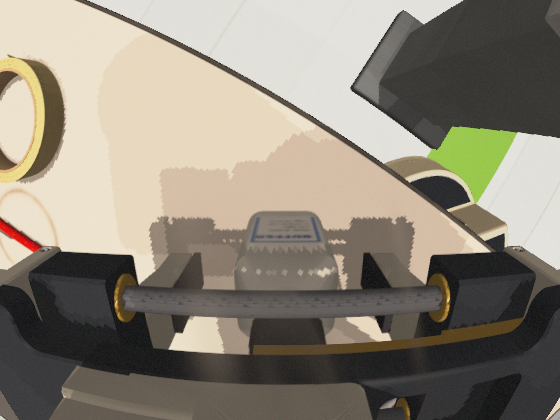

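The jaws straddle the bottle square on. Its shoulder spans columns 237–338, between the pads at about 203 and 362. Next I centre slightly and close.

Request:
{"method": "jog_arm", "body": {"deltas": [[[1,0.2,0.2,0.15,0],[-0.3,0,0,0,0],[-0.6,0,0,0,0],[-1,0,0,0,0],[-1,0,0,0,0],[-1,0,0,0,0]]], "force": 35}}

```text
time_s: 2.98
tcp_pos: [0.4538, -0.264, 0.075]
eef_rot: [180.0, -0.0, -148.5]
contact_force: [-0.6, 0.7, 2.2]
gripper_width: 0.0485
gripper_force: 34.9
```

Request:
{"method": "jog_arm", "body": {"deltas": [[[-1,0,0,1.5,0],[-1,0,0,3.5,0],[-1,0,0,3,0],[-1,1,3,0,-0.1],[-1,1,4,0,-0.15],[-1,1,4,0,-0.15],[-1,1,4,0,-0.15],[-1,1,4,0,-0.15]]]}}

```text
time_s: 3.98
tcp_pos: [0.5041, -0.0728, 0.156]
eef_rot: [180.0, 0.0, 171.1]
contact_force: [0.3, -0.0, -1.1]
gripper_width: 0.0484
gripper_force: 34.9
```

Request:
{"method": "jog_arm", "body": {"deltas": [[[-1,1,4,0,-0.1],[-1,0.6,2,0,0],[-1,0.2,0.4,0,0],[-1,0,0,0,0],[-1,0,0,0,0]]]}}

```text
time_s: 4.6
tcp_pos: [0.5215, -0.011, 0.155]
eef_rot: [-180.0, -0.0, 165.6]
contact_force: [0.1, -0.1, -1.7]
gripper_width: 0.0486
gripper_force: 34.9
```

Run:
```python
from h import *
s=r.get_state(); print(s["time_s"],s["tcp_pos"],s["eef_rot"],s["contact_force"],s["moment"],s["gripper_width"])
o=[]
for n,(x0,y0,w) in (("scene",(200,110,140)),("side",(200,130,140))):
    p=r.capture(n); cv2.imwrite(f"pics/{n}4.png",p)
    o.append(cv2.resize(p[y0:y0+140,x0:x0+140],(400,400),interpolation=cv2.INTER_CUBIC))
cv2.imwrite("pics/c5.png",np.hstack(o))
```

```text
4.6 [ 0.52153422 -0.01096236  0.15503648] [-1.79985279e+02 -2.22266524e-02  1.65636519e+02] [ 0.06087802 -0.12428677 -1.73778239] [-0.1146475   0.05117882  0.04435899] 0.048584427485701846
```

View pics/c5.png

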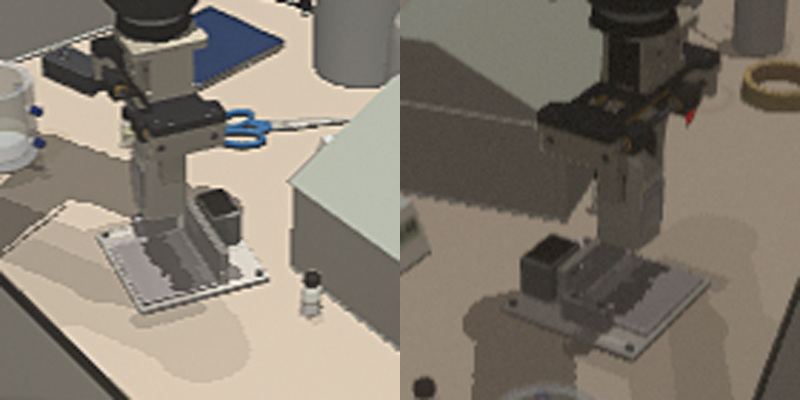

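The scene half shows the bottle held upright over the nest. The plate's visible edges run (100,240)–(142,310)–(268,280) in crop pixels. In the side half the nest's near corner is at (635,355). I'll refine the nest's yaw by line fits on the clear edges.

Run:
```python
from h import *
def fit(n,f,a,b,z,w=4):
    g=cv2.cvtColor(cv2.imread(f),cv2.COLOR_BGR2GRAY).astype(np.float32)
    a,b=np.array(a,float),np.array(b,float); d=(b-a)/np.linalg.norm(b-a); q=np.array([-d[1],d[0]]); P=[]
    off=np.arange(-w,w+.01,.25)
    for t in np.linspace(.1,.9,40):
        pt=a+(b-a)*t; s=pt+off[:,None]*q
        v=cv2.remap(g,s[:,:1].astype(np.float32),s[:,1:].astype(np.float32),cv2.INTER_LINEAR).ravel()
        e=np.abs(np.gradient(cv2.GaussianBlur(v[:,None],(1,5),0).ravel())); k=e.argmax(); P.append(s[k])
    vx,vy,x,y=cv2.fitLine(np.array(P,np.float32),cv2.DIST_HUBER,0,.01,.01).ravel()
    res=np.median(np.abs((np.array(P)-[x,y])@[-vy,vx]))
    A,B=[onz(n,(x+s*vx,y+s*vy),z) for s in(-15,15)]; D=B-A; ang=np.degrees(np.arctan2(D[1],D[0]))
    print(n,f,"nest yaw %.2f"%((ang+45)%90-45),"at",onz(n,(x,y),z)[:2].round(4),"res px %.2f"%res)
s=lambda u,v:(220+u/5-.4,150+v/5-.4)
fit("side","pics/side0.png",s(80,437),s(307,522),.008)
fit("side","pics/side0.png",s(307,522),s(443,392),.008)
fit("side","pics/side0.png",s(180,372),s(295,288),.05,2)
t=lambda u,v:(215+(u-382)/2.986-.3,155+v/3-.3)
fit("scene","pics/scene1.png",t(443,112),t(487,190),.008)
fit("scene","pics/scene1.png",t(487,190),t(618,157),.008)
c=lambda u,v:(200+u/2.857-.3,110+v/2.857-.3)
fit("scene","pics/scene4.png",c(100,240),c(142,310),.008)
fit("scene","pics/scene4.png",c(142,310),c(268,280),.008)
u=lambda u,v:(200+(u-400)/2.857-.3,130+v/2.857-.3)
fit("side","pics/side4.png",u(635,355),u(710,283),.008)
fit("side","pics/side4.png",u(500,305),u(635,355),.008)
```

```text
side pics/side0.png nest yaw -14.67 at [0.5575 0.0604] res px 0.34
side pics/side0.png nest yaw -14.31 at [0.4667 0.006 ] res px 0.08
side pics/side0.png nest yaw -16.96 at [ 0.5625 -0.0256] res px 0.29
scene pics/scene1.png nest yaw -7.78 at [0.4734 0.0031] res px 1.41
scene pics/scene1.png nest yaw -19.99 at [ 0.5269 -0.0876] res px 0.80
scene pics/scene4.png nest yaw -13.74 at [ 0.4678 -0.003 ] res px 0.28
scene pics/scene4.png nest yaw -19.22 at [ 0.526  -0.0879] res px 0.76
side pics/side4.png nest yaw -11.55 at [0.4685 0.0054] res px 0.35
side pics/side4.png nest yaw -14.84 at [0.5609 0.0588] res px 1.65
```

Request:
{"method": "jog_arm", "body": {"deltas": [[[-1,0,0,-2.5,0],[-1,0,0,-2.5,0],[-1,0,0,-1.0,0],[-1,0,0,-0.3,0],[-1,0,0,0,0]]]}}

```text
time_s: 5.32
tcp_pos: [0.5223, -0.0101, 0.0926]
eef_rot: [180.0, 0.0, 165.7]
contact_force: [0.3, 0.1, -1.5]
gripper_width: 0.0485
gripper_force: 34.9
```

Request:
{"method": "jog_arm", "body": {"deltas": [[[-1,0,0,-0.2,0],[-1,0,0,-0.2,0],[-1,0,0,-0.1,0],[-1,0,0,0,0]]]}}

```text
time_s: 5.82
tcp_pos: [0.5219, -0.01, 0.0871]
eef_rot: [180.0, 0.0, 165.7]
contact_force: [0.3, -0.4, -1.8]
gripper_width: 0.0488
gripper_force: 34.9
```

Request:
{"method": "jog_arm", "body": {"deltas": [[[-1,0,0,-0.1,0],[-1,0,0,0,0]]]}}

```text
time_s: 6.08
tcp_pos: [0.5224, -0.0101, 0.087]
eef_rot: [180.0, 0.1, 165.7]
contact_force: [-1.4, 0.4, 6.1]
gripper_width: 0.0484
gripper_force: 34.9
```

Request:
{"method": "jog_arm", "body": {"deltas": [[[-1,0,0,-0.1,0],[-1,0,0,0,0]]]}}

```text
time_s: 6.32
tcp_pos: [0.523, -0.0101, 0.0869]
eef_rot: [180.0, 0.1, 165.7]
contact_force: [-4.4, -0.2, 13.7]
gripper_width: 0.0484
gripper_force: 34.9
```

Request:
{"method": "jog_arm", "body": {"deltas": [[[-1,0.3,0.18,-0.0,0],[-1,0.49,0.29,-0.1,0],[-1,0.49,0.29,0.1,0],[-1,0.36,0.22,0,0],[-1,0.12,0.07,0,0]]]}}

```text
time_s: 6.95
tcp_pos: [0.5406, 0.0003, 0.0866]
eef_rot: [-180.0, 0.1, 165.7]
contact_force: [-3.0, -1.6, 11.0]
gripper_width: 0.0485
gripper_force: 34.9
```

Request:
{"method": "jog_arm", "body": {"deltas": [[[-1,0.12,0.07,0,0],[-1,0.12,0.07,0,0],[-1,0.06,0.04,0,0]]]}}

```text
time_s: 7.32
tcp_pos: [0.5434, 0.002, 0.0866]
eef_rot: [-180.0, 0.1, 165.7]
contact_force: [-2.3, -2.3, 10.5]
gripper_width: 0.0481
gripper_force: 34.9
```

```bash
cat > st.py <<'E'
from h import *
s=r.get_state(); a=np.radians(-14.3); c,n=np.cos(a),np.sin(a); T=np.array([[c,n],[-n,c]])
f=s["contact_force"]; print(s["time_s"].__round__(2),"tcp",s["tcp_pos"].round(4),"rot",s["eef_rot"].round(2),"F nest",(T@f[:2]).round(1),"floor",round(f[2]+1.7,1),"M nest",(T@s["moment"][:2]).round(2),s["moment"][2].round(2),"p nest",(1e3*T@(s["tcp_pos"][:2]-[.5464,.0045])).round(1))
E
python3 st.py
```

```text
7.33 tcp [0.5434 0.002  0.0866] rot [-1.7999e+02  1.0000e-01  1.6572e+02] F nest [-1.7 -2.8] floor 12.2 M nest [-1.21  0.64] -0.09 p nest [-2.3 -3.2]
```

Request:
{"method": "jog_arm", "body": {"deltas": [[[-1,0.12,0.07,0,0],[-1,0.06,0.04,0,0],[-1,0,0,0,0]]]}}

```text
time_s: 7.7
tcp_pos: [0.5438, 0.0023, 0.0865]
eef_rot: [-179.9, -0.0, 165.7]
contact_force: [-6.8, -3.9, 15.5]
gripper_width: 0.0482
gripper_force: 34.9
```

```bash
python3 st.py
```

```text
7.7 tcp [0.5438 0.0023 0.0865] rot [-1.7989e+02 -3.0000e-02  1.6571e+02] F nest [-5.7 -5.4] floor 17.2 M nest [-2.43  1.91] -0.01 p nest [-2.  -2.8]
```

Request:
{"method": "jog_arm", "body": {"deltas": [[[-1,0.06,0.04,0.04,0],[-1,0.06,0.03,0.04,0],[-1,0,0,0,0]]]}}

```text
time_s: 8.07
tcp_pos: [0.544, 0.0029, 0.0866]
eef_rot: [-179.9, -0.1, 165.7]
contact_force: [-7.2, -3.1, 12.3]
gripper_width: 0.0485
gripper_force: 34.9
```

```bash
python3 st.py
```

```text
8.07 tcp [0.544  0.0029 0.0866] rot [-1.7986e+02 -1.3000e-01  1.6567e+02] F nest [-6.2 -4.8] floor 14.0 M nest [-2.01  2.28] -0.06 p nest [-1.9 -2.1]
```

Request:
{"method": "jog_arm", "body": {"deltas": [[[-1,0.05,0.05,0.03,0],[-1,0.05,0.05,0.02,0],[-1,0,0,0,0]]]}}

```text
time_s: 8.45
tcp_pos: [0.5444, 0.0039, 0.0866]
eef_rot: [-179.8, -0.2, 165.7]
contact_force: [-7.9, -1.1, 9.8]
gripper_width: 0.0485
gripper_force: 34.9
```

```bash
python3 st.py
```

```text
8.45 tcp [0.5444 0.0039 0.0866] rot [-179.84   -0.2   165.66] F nest [-7.4 -3.1] floor 11.5 M nest [-1.98  2.52] -0.05 p nest [-1.8 -1.1]
```

Request:
{"method": "jog_arm", "body": {"deltas": [[[-1,0.03,0.1,0,0],[-1,0.03,0.1,0,0],[-1,0,0,0,0]]]}}

```text
time_s: 8.82
tcp_pos: [0.5449, 0.0058, 0.0866]
eef_rot: [-179.8, -0.2, 165.7]
contact_force: [-8.2, -2.3, 10.7]
gripper_width: 0.0485
gripper_force: 34.9
```

```bash
python3 st.py
```

```text
8.82 tcp [0.5449 0.0058 0.0866] rot [-179.83   -0.2   165.66] F nest [-7.4 -4.2] floor 12.4 M nest [-1.99  2.67] -0.0 p nest [-1.8  0.9]
```

Request:
{"method": "jog_arm", "body": {"deltas": [[[-1,0.03,0.1,0,0],[-1,0.02,0.05,0,0],[-1,0,0,0,0]]]}}

```text
time_s: 9.2
tcp_pos: [0.5451, 0.0068, 0.0866]
eef_rot: [-179.8, -0.2, 165.7]
contact_force: [-7.9, -5.6, 10.0]
gripper_width: 0.0485
gripper_force: 34.9
```

```bash
python3 st.py
```

```text
9.2 tcp [0.5451 0.0068 0.0866] rot [-179.77   -0.23  165.67] F nest [-6.2 -7.4] floor 11.7 M nest [-3.15  2.45] 0.04 p nest [-1.8  1.9]
```

Request:
{"method": "jog_arm", "body": {"deltas": [[[-1,0.06,0.04,0,0],[-1,0.06,0.03,0,0],[-1,0,0,0,0]]]}}

```text
time_s: 9.57
tcp_pos: [0.5452, 0.0069, 0.0866]
eef_rot: [-179.7, -0.3, 165.7]
contact_force: [-10.9, -6.1, 14.7]
gripper_width: 0.0483
gripper_force: 34.9
```

```bash
python3 st.py
```

```text
9.57 tcp [0.5452 0.0069 0.0866] rot [-179.7    -0.33  165.66] F nest [-9.1 -8.6] floor 16.4 M nest [-4.01  3.47] 0.06 p nest [-1.7  2. ]
```

Request:
{"method": "jog_arm", "body": {"deltas": [[[-1,0.03,0.03,0.04,0],[-1,0.03,0.03,0.04,0],[-1,0,0,0,0],[-1,0,0,0,0]]]}}

```text
time_s: 10.07
tcp_pos: [0.5453, 0.007, 0.0866]
eef_rot: [-179.6, -0.4, 165.6]
contact_force: [-9.6, -7.9, 8.4]
gripper_width: 0.0482
gripper_force: 34.9
```

```bash
python3 st.py; python3 st.py
```

```text
10.07 tcp [0.5453 0.007  0.0866] rot [-179.64   -0.4   165.63] F nest [ -7.4 -10.1] floor 10.1 M nest [-4.78  2.65] 0.11 p nest [-1.7  2.1]
10.07 tcp [0.5453 0.007  0.0866] rot [-179.64   -0.4   165.63] F nest [ -7.4 -10.1] floor 10.1 M nest [-4.78  2.65] 0.11 p nest [-1.7  2.1]
```

Request:
{"method": "jog_arm", "body": {"deltas": [[[-1,0.05,-0.01,0,0],[-1,0.04,-0.01,0,0],[-1,0,0,0,0],[-1,0,0,0,0]]]}}

```text
time_s: 10.58
tcp_pos: [0.5453, 0.0069, 0.0866]
eef_rot: [-179.6, -0.5, 165.6]
contact_force: [-13.1, -6.1, 11.9]
gripper_width: 0.0484
gripper_force: 34.9
```

```bash
python3 st.py
python3 - <<'E'
from h import *
o=[]
for n,(x0,y0) in (("scene",(230,130)),("side",(240,170))):
    p=r.capture(n); cv2.imwrite(f"pics/{n}5.png",p)
    o.append(cv2.resize(p[y0:y0+80,x0:x0+80],(400,400),interpolation=cv2.INTER_CUBIC))
cv2.imwrite("pics/c6.png",np.hstack(o))
E
python3 st.py
```

```text
10.57 tcp [0.5453 0.0069 0.0866] rot [-179.63   -0.48  165.63] F nest [-11.2  -9.1] floor 13.6 M nest [-4.26  4.2 ] 0.12 p nest [-1.6  2.1]
10.68 tcp [0.5453 0.0069 0.0866] rot [-179.63   -0.47  165.63] F nest [-11.6 -10. ] floor 14.2 M nest [-4.27  4.13] 0.06 p nest [-1.6  2.1]
```

View pics/c6.png

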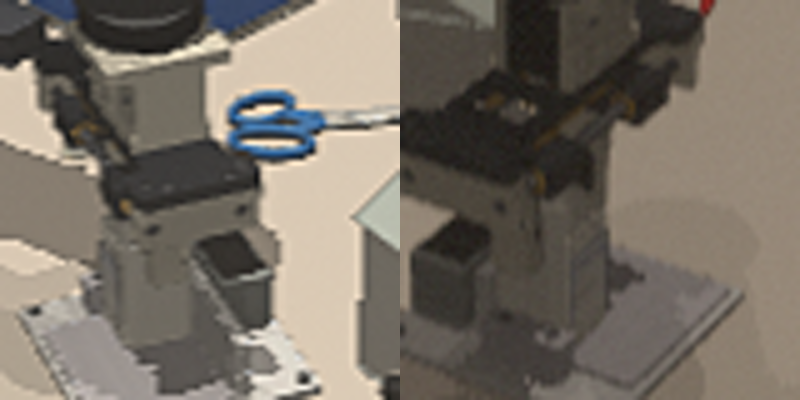

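The last picture shows the bottle upright, hard against the fence and stop, with the fingers clear above the stop. I'll trim the floor force a little and let it settle.

Request:
{"method": "jog_arm", "body": {"deltas": [[[-1,0,0,0.04,0],[-1,0.01,0,0,0],[-1,0,0,0,0],[-1,0,0,0,0]]]}}

```text
time_s: 11.18
tcp_pos: [0.5454, 0.0069, 0.0866]
eef_rot: [-179.6, -0.5, 165.6]
contact_force: [-12.3, -5.9, 7.4]
gripper_width: 0.0485
gripper_force: 34.9
```

```bash
python3 st.py
```

```text
11.18 tcp [0.5454 0.0069 0.0866] rot [-179.63   -0.49  165.62] F nest [-10.5  -8.7] floor 9.1 M nest [-4.1   3.75] 0.15 p nest [-1.6  2.1]
```

Request:
{"method": "jog_arm", "body": {"deltas": [[[-1,0.01,0.04,-0.01,0],[-1,0,0,0,0],[-1,0,0,0,0],[-1,0,0,0,0]]]}}

```text
time_s: 11.68
tcp_pos: [0.5454, 0.007, 0.0866]
eef_rot: [-179.6, -0.5, 165.6]
contact_force: [-12.1, -9.2, 10.3]
gripper_width: 0.0485
gripper_force: 34.9
```

```bash
python3 st.py; python3 -c "
from plant import r
print(r.close_job())"
```

```text
11.68 tcp [0.5454 0.007  0.0866] rot [-179.6    -0.5   165.63] F nest [ -9.4 -11.9] floor 12.0 M nest [-4.75  3.6 ] 0.11 p nest [-1.6  2.2]
the job is handed in; nothing more can be done
None
```

The bottle stands in the nest's corner, held there at about 9 N on the fence, 12 N on the stop and 12 N on the floor by the wrist force reading; the tool leaned about 0.6° under load, flushness was judged only from contact forces and camera views, and I handed the job in at 11.7 s with no verdict returned.

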